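# Complete the box of round tins and put its lid on

### The job

Each of the two open storage boxes holds two tins and has room for one more. Stand the loose round tin upright in the gap of the box that holds only round tins, not the one with the square tin, and then close that box with the lid from the sloping stand, set down gently and fully seated all round. Leave the other box open, and leave the tins already in the boxes and the things around where they are.

Things in the scene. Friction and masses are not known exactly. Their poses are not given: they have to be found in the camera images.
- tin_loose_mid (a point): the loose round metal tin, 44 mm across and 50 mm tall, 0.1 to 0.2 kg, standing on the table in front of the robot; this point is its centre, 25 mm up; z is its axis
- tin_a_mid (a point): round metal tin, 44 mm across and 50 mm tall, 0.1 to 0.2 kg, standing upright in one of the boxes at the start; this point is its centre, 25 mm up; z is its axis
- tin_b_mid (a point): round metal tin, 44 mm across and 50 mm tall, 0.1 to 0.2 kg, standing upright in one of the boxes at the start; this point is its centre, 25 mm up; z is its axis
- tin_c_mid (a point): round metal tin, 44 mm across and 50 mm tall, 0.1 to 0.2 kg, standing upright in one of the boxes at the start; this point is its centre, 25 mm up; z is its axis
- tin_square_mid (a point): square metal tin, 44 x 44 mm and 50 mm tall, standing in one of the boxes; this point is its centre, 25 mm up; z is up
- box1: open grey plastic storage box that is fixed to the table, 130 mm (its x) by 200 mm (its y) outside, 66 mm tall, walls and floor 4 mm thick; origin: centre of its underside, z up. It has room for three tins in a row along its y (58 mm apart, at y = -58, 0, +58 mm); two of the places are taken at the start (tins stray up to 3 mm from them) and one, an end or the middle, is free.
- box2: open grey plastic storage box that is fixed to the table, 130 mm (its x) by 200 mm (its y) outside, 66 mm tall, walls and floor 4 mm thick; origin: centre of its underside, z up. It has room for three tins in a row along its y (58 mm apart, at y = -58, 0, +58 mm); two of the places are taken at the start (tins stray up to 3 mm from them) and one, an end or the middle, is free.
- lid_grip (a point): grip of the loose lid: a black upright fin, 14 mm thick (x), 70 mm long (y), 32 mm tall, in the middle of the lid's top; pinch it across its thickness. Point: the fin's middle, 20 mm above the plate's top face; z: square to the plate, away from it. At the start z leans 28 degrees from vertical away from the robot, as the lid lies on the stand
- lid_under (a point): the lid (grey plastic, 0.15 to 0.3 kg): a plate 142 (x) by 212 mm (y), 4 mm thick, with a skirt 14 mm deep below it that flares out (play round a box's rim: 3 mm at the plate, 7 mm at its lower edge). Point: centre of the plate's underside, 24 mm below the grip point. Seated, it is at a box's rim, over its centre; fits either way round, long side along long side
- stand: fixed black plastic stand whose board slopes at 28 degrees, 164 mm along the slope, 210 mm wide, low edge (12 mm up, with a small lip that the lid rests against) on the side away from the robot, rising towards the robot along its x; highest point 89 mm up; origin: centre of its footprint on the table, z up
- water_bottle: bystander: water bottle, 64 mm across, 200 mm tall, standing; origin: centre of its underside
- scrub_brush: bystander: hand brush lying flat on the table
- jar: bystander: small glass jar, 60 mm across, 75 mm tall, standing; origin: centre of its underside
There are look-alikes about, which are no part of the job. What is shaped like the part that bears tin_a_mid but purple or yellow is not meant.

How it is judged:
By the outcome, as a careful person would: the job done as asked, in the order asked, and still so for the second after the job is handed in, with the robot touching nothing.
It also fails if it takes over 64 s, if anything falls off the work surface, if the arm or the gripper's body presses on something with over 40 N, if the wrist force passes 120 N, or if a joint passes its speed limit or range.

### The arm

A 7-joint arm with a two-finger parallel gripper is mounted at the origin on the work surface. World frame = base frame: x ahead of the robot, y to its left, z up, the work surface at z = 0. Lengths are in m, angles in rad, forces in N, time in s.
With the tool pointing down it reaches from about 0.35 to 0.775 m from the base axis. Payload 3.1 kg.
Tool frame: the origin (TCP) lies between the finger pads; the fingertips stand 11 mm ahead of it and the grasp point (between the pads) lies 8 mm behind it; z points along the fingers, y is the line along which they close (so a half turn about z gives the same grasp; the last joint's range is limited). The gripper opens to 85 mm and grips with 20 to 120 N. Pads are 22 mm wide; open, the fingers measure 114 mm over their backs; the gripper's body (76 mm by 85 mm) begins 54 mm behind the grasp point. The pads swing forward as they close: fully open they stand 13 mm farther back than shut.
Start: joints at [-1.326, 0.311, 0.014, 1.512, -0.004, 1.319, -0.027], TCP at [0.156, 0.528, 0.242] pointing down, gripper open.
Joint ranges: [-2.7, 2.7], [-0.3, 1.91], [-1.27, 1.3], [0.12, 2.57], [-1.44, 4.58], [0.2, 2.03], [-3.05, 3.05]. Speed limits (rad/s): [2.79, 2.79, 3.14, 3.14, 3.14, 3.14, 3.14].

### API

Orientations are given as a rotation vector (axis times angle).
In Python, from bench import * gives the robot as it stands. Calls block until the motion is done:
- movep(position, orientation): joint-space move of the TCP to a pose.
- move_straight(position, vel=0.15, rot=None, max_force=None): straight line of the TCP; rot=None keeps the orientation; vel is the mean speed in m/s. With max_force (N) it stops when the force on the tool has changed by that much, and returns True; else False.
- goto_joints(angles): joint-space move.
- gripper_to(opening, grasp_force=None): finger opening in m; grasp_force is the grip in N (None keeps the last); returns when the fingers have stopped.
- sleep(seconds).
- inverse_kinematics(position, orientation): joint angles nearest the present ones, or None.
- get_image(name): name is "scene" or "top" or "wrist"; returns a dict with "pixels" (480x640x3 uint8, red, green, blue), "K" (3x3 intrinsics, pixels), "k1" (the pictures are not rectified: a ray, as slopes to the right and down, at radius r is drawn at 1 + k1 r^2 times it, then the intrinsics apply), "R" (3x3) and "t" (3): a world point X has camera coordinates R X + t. Camera axes: x right, y down, z forward; pixel columns grow to the right and rows downward; lengths in m; the calibration is good to about 2 mm. A picture is of the moment at which its call begins. There is no depth.
A pose or a line that the arm cannot do raises IKError and nothing moves.
- close_job(): hands the job in; it is judged then, once.
Trained networks look in a picture, given as the dict that the camera call returned (one of the last four; its "shot" number tells which), for a name from the list of things; names that differ only in an ending like _2 or _b are one class to them, and where a whole thing is asked for, a point or a joint stands for the part that bears it (a point fixed in the world has none). Each returns a list of dicts, best first, with "confidence" (0 to 1); they miss things now and then, are a little off and sometimes report something else, mostly with a low value. They report only what shows in the picture. A call takes as long as a camera call. They do not tell look-alikes from the thing itself.
- trace(picture, thing): "mask" (480x640 bool, what is visible of it) and "xy" ([column, row] in pixels, amid what is visible of it).
Readings, each from a call of its own:
- read_time_s(): time.
- read_q(): joint angles.
- read_joint_velocities(): joint speeds.
- read_tau(): joint torques, N m.
- read_ee_pos(): TCP position.
- read_ee_rot(): TCP orientation.
- read_force(): force on the tool from outside, world axes, zero at the start.
- read_wrist_torque(): the same for the moment, N m.
- read_width(): finger opening in m.
- read_finger_force(): force on a finger pad.
Only numpy, scipy, OpenCV 4.12 (cv2) and the standard library are available. Lean on these libraries where they do the work, as an engineer would, in place of code of your own. Each camera call takes 0.05 s, during which the arm holds its last target. There are 200 camera calls.

## Working session

There is one attempt and no reset: what is moved stays moved. The work goes in short steps, each a Python script; the robot and the scene stay as the last script left them, time stands still between calls to the robot, and variables do not carry over. Pictures are saved under pics/ and viewed, at most 12 in all, crops included, and the job is handed in when it is done.

```bash
mkdir -p pics; ls; cat > h.py <<'E'
from bench import *
import numpy as np, cv2
def save(im,name): cv2.imwrite('pics/'+name,cv2.cvtColor(im["pixels"],cv2.COLOR_RGB2BGR))
def w2p(im,X):
    c=np.atleast_2d(X)@np.array(im["R"]).T+np.array(im["t"]); s=c[:,:2]/c[:,2:]
    s=s*(1+im["k1"]*(s**2).sum(1,keepdims=True)); K=np.array(im["K"])
    return s@K[:2,:2].T+K[:2,2]
def p2w(im,px,z):
    K=np.array(im["K"]); d=(np.asarray(px,float)-K[:2,2])/[K[0,0],K[1,1]]; s=d.copy()
    for _ in range(20): s=d/(1+im["k1"]*(s@s))
    R=np.array(im["R"]); r=R.T@np.r_[s,1]; o=-R.T@np.array(im["t"])
    return o+r*(z-o[2])/r[2]
E
python3 - <<'E'
from h import *
for n in ("scene","top"):
    im=get_image(n); save(im,n+"0.png")
    print(n,-np.array(im["R"]).T@im["t"])
    for th,z in [("tin_loose_mid",.025),("tin_square_mid",.029),("box1",.033),("lid_grip",.08),("stand",.04),("water_bottle",.1),("jar",.04),("scrub_brush",.02)]:
        for r in trace(im,th): print(th,round(r["confidence"],2),np.round(r["xy"]),p2w(im,r["xy"],z).round(3),r["mask"].sum())
E
```

```text
pics
scene [1.21321709 1.06295043 0.8905859 ]
tin_loose_mid 0.94 [386. 240.] [0.441 0.056 0.025] 338
tin_square_mid 0.8 [336. 250.] [0.579 0.031 0.029] 282
box1 0.88 [412. 307.] [0.551 0.308 0.033] 4912
box1 0.77 [322. 251.] [0.614 0.024 0.033] 3555
box1 0.69 [382. 289.] [0.57  0.222 0.033] 449
stand 0.81 [298. 211.] [ 0.581 -0.165  0.04 ] 368
water_bottle 0.77 [516. 326.] [0.462 0.513 0.1  ] 2522
jar 0.96 [283. 298.] [0.784 0.144 0.04 ] 946
scrub_brush 0.82 [265. 160.] [ 0.511 -0.526  0.02 ] 297
top [ 0.42015115 -0.02145968  1.37772834]
tin_loose_mid 0.64 [289. 298.] [0.445 0.06  0.025] 204
tin_square_mid 0.56 [286. 238.] [0.605 0.069 0.029] 300
box1 0.92 [197. 256.] [0.555 0.311 0.033] 3307
box1 0.57 [310. 235.] [0.614 0.006 0.033] 3290
lid_grip 0.98 [429. 252.] [ 0.564 -0.306  0.08 ] 3907
stand 0.82 [430. 277.] [ 0.501 -0.316  0.04 ] 429
water_bottle 0.92 [116. 294.] [0.45  0.498 0.1  ] 1028
jar 0.78 [263. 179.] [0.769 0.135 0.04 ] 464
scrub_brush 0.71 [505. 292.] [ 0.465 -0.521  0.02 ] 932
scrub_brush 0.65 [289. 238.] [0.609 0.063 0.02 ] 294
```

View pics/top0.png

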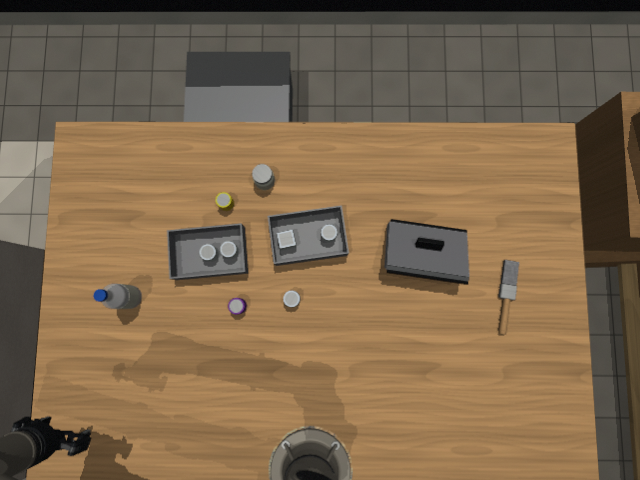

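View pics/scene0.png

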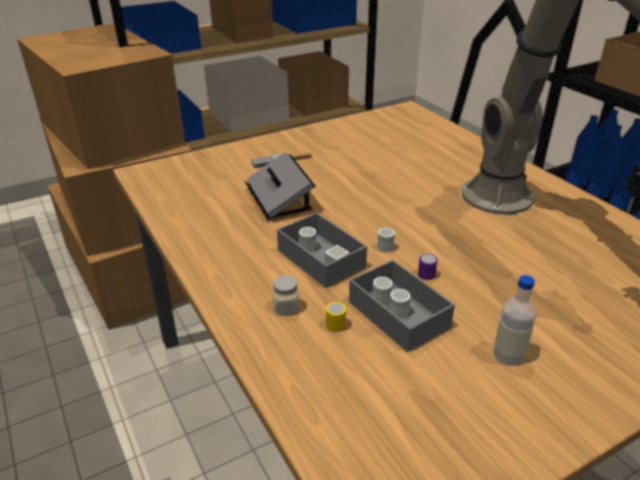

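The top view shows the round-only box at left (≈207,252), with tins in the middle (208,252) and right end (228,249), so its left (+y) end is free. The loose tin is at (291,299). The lid is on its stand at (428,250), with its fin at (430,243). The purple tin (237,306) and yellow tin (224,200) are look-alikes. Next I'll look from close by.

```bash
cat >> h.py <<'E'
from scipy.spatial.transform import Rotation as Ro
def rot(yaw,tilt=0):
    """tool y along the part's x axis; part z leans by tilt towards its +x"""
    P=Ro.from_euler('ZY',[yaw,tilt]).as_matrix()   # part axes
    z=-P[:,2]; y=P[:,0]; return Ro.from_matrix(np.c_[np.cross(y,z),y,z]).as_rotvec()
def flip(rv): return (Ro.from_rotvec(rv)*Ro.from_euler('z',np.pi)).as_rotvec()
E
python3 - <<'E'
from h import *
for p,r in [((.445,.06,.2),rot(.07)),((.555,.31,.3),rot(.07)),((.57,-.31,.2),rot(-.08,np.radians(28)))]:
    for q in (r,flip(r)): 
        k=inverse_kinematics(p,q); print(p, None if k is None else np.round(k,2))
print(read_time_s())
movep((.53,.30,.36),rot(.07)); 
im=get_image("wrist"); save(im,"w1.png"); print(-np.array(im["R"]).T@im["t"])
for th,z in [("tin_a_mid",.054),("box1",.066)]:
    for r in trace(im,th): print(th,round(r["confidence"],2),np.round(r["xy"]),p2w(im,r["xy"],z).round(3))
print(read_time_s(),read_q().round(2) if hasattr(read_q(),'round') else read_q())
E
```

```text
(0.445, 0.06, 0.2) [-0.78  0.15  0.68  1.86 -0.1   1.17  0.01]
(0.445, 0.06, 0.2) [ 0.73  0.28 -1.07  1.81  0.27  1.2   2.78]
(0.555, 0.31, 0.3) [-0.8   0.5   0.45  1.14 -0.21  1.54 -0.32]
(0.555, 0.31, 0.3) [-0.53  0.48 -0.01  1.13  0.01  1.53  2.67]
(0.57, -0.31, 0.2) [ 0.14  1.04  0.88  0.67 -0.44  2.03  0.63]
(0.57, -0.31, 0.2) [ 0.17  1.01  0.75  0.67 -0.35  2.02 -2.55]
0.9
[0.52298591 0.36873019 0.49024237]
tin_a_mid 0.76 [357. 263.] [0.569 0.228 0.054]
tin_a_mid 0.66 [478. 252.] [0.699 0.25  0.054]
tin_a_mid 0.65 [225. 270.] [0.425 0.209 0.054]
box1 0.94 [364. 195.] [0.567 0.305 0.066]
box1 0.77 [386. 387.] [0.615 0.084 0.066]
box1 0.55 [359. 259.] [0.57  0.236 0.066]
box1 0.15 [260.   7.] [0.455 0.471 0.066]
2.7083 [-0.82  0.44  0.46  1.09 -0.19  1.65 -0.34]
```

View pics/w1.png

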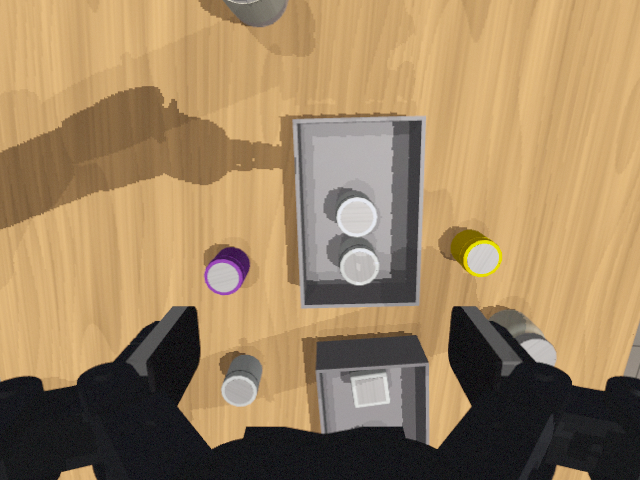

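The wrist view shows the box rim corners at (292,119), (425,117), (419,305) and (301,306). Its tins are at (357,217) and (359,267), with the gap at the top end. The loose tin's top is at (240,389). I'll compute positions and grasp the tin.

```bash
python3 - <<'E'
from h import *
im=get_image("wrist")
C=np.array([p2w(im,p,.066)[:2] for p in [(292.5,119),(425,117),(419,305),(301,306)]])
print(C.round(4)); print("sides",[round(np.linalg.norm(C[i]-C[i-1]),4) for i in range(4)])
c=C.mean(0); d=(C[0]+C[1]-C[2]-C[3]); yaw=np.arctan2(-d[0],d[1]); print("box",c,yaw)
R=Ro.from_euler('z',yaw).as_matrix()[:2,:2]
for p in [(357,217),(359,267)]: print("tin in box",R.T@(p2w(im,p,.054)[:2]-c))
t=p2w(im,(240,389),.05); print("loose",t)
np.save("box.npy",np.r_[c,yaw])
r=rot(yaw); 
movep((t[0],t[1],.15),r); gripper_to(.085)
im=get_image("wrist"); save(im,"w2.png")
for q in trace(im,"tin_loose_mid"):
    m=q["mask"].astype(np.uint8); print(q["confidence"],q["xy"],cv2.boundingRect(m)); 
print("pred",w2p(im,t),read_q(),read_ee_pos())
E
```

```text
[[0.4913 0.3733]
 [0.6197 0.3848]
 [0.6403 0.1881]
 [0.5114 0.1772]]
sides [np.float64(0.1971), np.float64(0.1289), np.float64(0.1978), np.float64(0.1294)]
box [0.56568503 0.28084305] 0.10301919056134003
tin in box [-0.00165347 -0.0021803 ]
tin in box [ 9.81574881e-05 -5.82581244e-02]
loose [0.44372908 0.05567251 0.05      ]
0.85 [322.9, 243.9] (282, 201, 73, 86)
pred [[323.49938239 248.48336815]] [-0.6717363   0.19878279  0.58484427  1.93332707 -0.12629062  1.04454431
  0.07146626] [0.44430294 0.05612304 0.15027255]
```

View pics/w2.png

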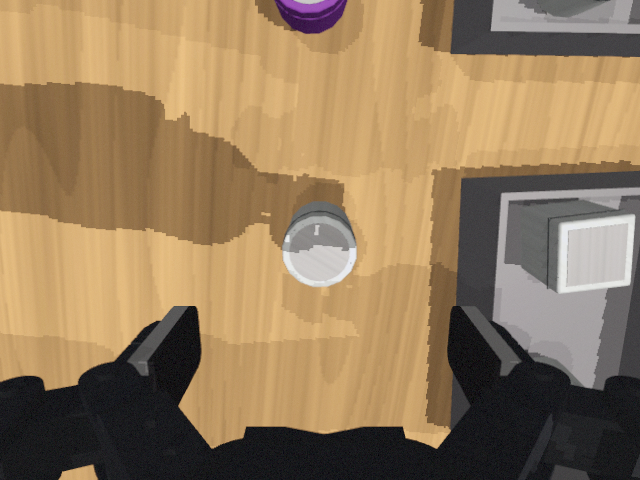

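The close view has the tin's top at (319.5,251), about 2 mm from my prediction, and it's clear of the box edge. I'll correct for that, grasp it and place it.

```bash
python3 - <<'E'
from h import *
cx,cy,yaw=np.load("box.npy"); im=get_image("wrist")
t=p2w(im,(319.5,250.5),.05); print(t); r=rot(yaw)
gripper_to(.07)
print(move_straight((t[0],t[1],.028),.12,rot=r,max_force=15))
gripper_to(.03,40); print("w",read_width(),read_ee_pos())
move_straight((t[0],t[1],.19),.2)
R=Ro.from_euler('z',yaw).as_matrix()[:2,:2]
g=np.r_[cx,cy]+R@[0,.058]
movep((*g,.19),r); print("w",read_width(),read_ee_pos(),read_q())
im=get_image("wrist"); save(im,"w3.png"); print(w2p(im,[(*(np.r_[cx,cy]+R@[a,b]),.066) for a,b in [(-.065,.1),(.065,.1),(.065,-.1),(-.065,-.1)]]).round(), read_time_s())
E
```

```text
[0.44100349 0.05395925 0.05      ]
False
w 0.04271361872624985 [0.4417526  0.05414501 0.02882258]
w 0.04271590003359173 [0.56034834 0.33582968 0.1898523 ] [-0.83593142  0.5807633   0.44579017  1.28993607 -0.24404364  1.32530695
 -0.29509923]
[[217. 165.]
 [433. 164.]
 [414. 442.]
 [236. 442.]] 8.3917
```

View pics/w3.png

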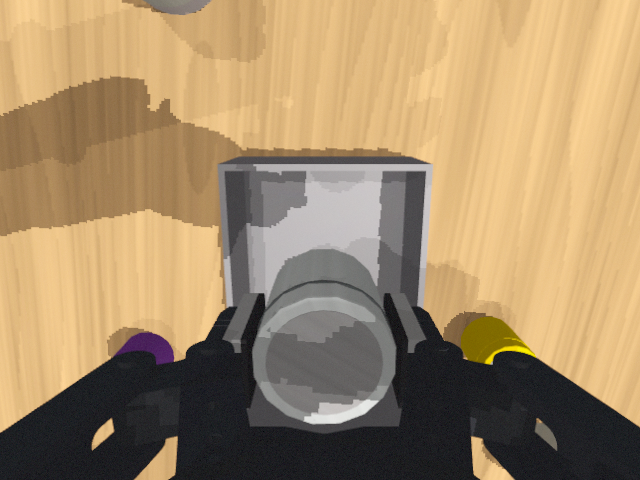

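The tin is held upright above the gap. The rim corners at (219,164) and (432,164) match the prediction to about 2 px. Lowering it now.

```bash
python3 - <<'E'
from h import *
cx,cy,yaw=np.load("box.npy"); p=read_ee_pos(); r=rot(yaw)
R=Ro.from_euler('z',yaw).as_matrix()[:2,:2]; g=np.r_[cx,cy]+R@[0,.058]
move_straight((*g,.06),.15)
print(move_straight((*g,.0315),.04,max_force=6),read_ee_pos()); sleep(.1)
gripper_to(.062); print(read_width())
move_straight((*g,.2),.2)
# look at lid
L=np.array([.57,-.31]); movep((L[0]-.03,L[1],.36),rot(-.08))
im=get_image("wrist"); save(im,"w4.png"); top=get_image("top")
for i in (im,top):
  for th in ("lid_grip","stand"):
    for q in trace(i,th): print(th,q["confidence"],q["xy"],cv2.boundingRect(q["mask"].astype(np.uint8)))
for q in trace(top,"tin_a_mid"): print(q["confidence"],q["xy"],R.T@(p2w(top,q["xy"],.045)[:2]-[cx,cy]))
print(read_time_s(),read_force())
E
```

```text
True [0.55908265 0.33825808 0.03299142]
0.06229457423328263
lid_grip 0.91 [348.6, 178.7] (281, 68, 145, 228)
stand 0.55 [285.6, 184.1] (273, 76, 159, 217)
lid_grip 0.69 [416.5, 247.1] (385, 223, 73, 53)
stand 0.71 [401.4, 273.8] (387, 270, 40, 8)
0.76 [231.7, 248.3] [ 0.00269001 -0.06607244]
0.67 [239.2, 305.3] [-0.15085995 -0.07485331]
0.54 [227.1, 200.2] [ 0.13576494 -0.06312821]
14.1917 [-0.29818192 -0.86752683  0.67877145]
```

View pics/w4.png

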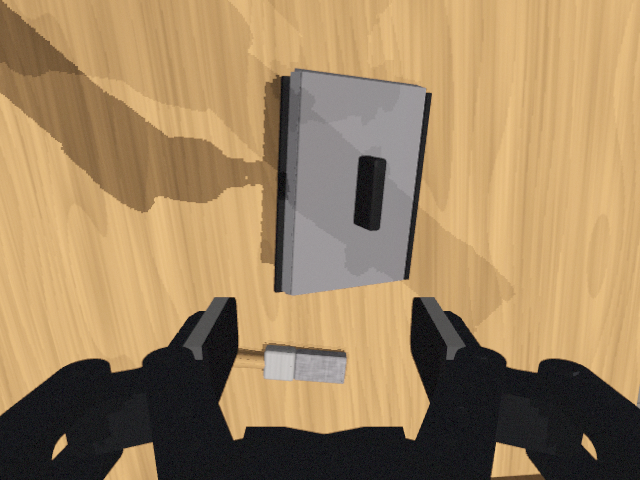

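The wrist view shows the lid on the stand with its fin around (370,193) and the scrub brush clear of it. Next: fit the lid pose, check reach for the tilted grasp, and take a close tilted view. I'll include a crop of the placed tin.

```bash
cat >> h.py <<'E'
from scipy.optimize import least_squares
TL=np.radians(28)
def lidpts(p,L):
    P=Ro.from_euler('ZY',[p[3],TL]).as_matrix(); return p[:3]+np.array(L)@P.T
def fitlid(im,L,px,w=1):
    f=lambda p: np.r_[(w2p(im,lidpts(p,L))-px).ravel(), (p[2]-.081)/.003]
    s=least_squares(f,[.58,-.31,.081,-.08]); return s.x,np.abs(s.fun).max()
E
python3 - <<'E'
from h import *
im=get_image("wrist"); top=get_image("top")
L=[(-.071,.106,-.020),(.071,.106,-.020),(.071,-.106,-.020),(-.071,-.106,-.020)]
p,e=fitlid(im,L,np.array([(301,70),(428,88),(407,279),(293,294)])); print(p,e)
F=[(-.007,.035,.012),(.007,.035,.012),(.007,-.035,.012),(-.007,-.035,.012)]
print(w2p(im,lidpts(p,F)).round())
np.save("lid.npy",p)
z=Ro.from_euler('ZY',[p[3],TL]).as_matrix()[:,2]
q0=read_q()
for b in (.03,.06,.1,.14):
  for d in (0,):
    for r in (rot(p[3],TL),flip(rot(p[3],TL)),rot(p[3],TL-.1)):
        k=inverse_kinematics(p[:3]+b*z-.008*z,r); print(b,None if k is None else np.round(k,2))
k=inverse_kinematics(p[:3]-.008*z,rot(p[3],TL)); print(k)
cr=cv2.resize(top["pixels"][210:290,150:270],None,fx=4,fy=4,interpolation=cv2.INTER_CUBIC)
c2=cv2.resize(im["pixels"][50:310,260:440],None,fx=1.8,fy=1.8,interpolation=cv2.INTER_CUBIC)
o=np.zeros((480,810,3),np.uint8); o[:320,:480]=cr; o[:468,484:808]=c2
cv2.imwrite("pics/m5.png",o[:,:800,::-1])
E
```

```text
[ 0.58655277 -0.3088835   0.08226829 -0.13518143] 1.8732932670898208
[[377. 157.]
 [389. 157.]
 [382. 230.]
 [370. 230.]]
0.03 [ 0.16  1.17  0.86  0.66 -0.53  1.94  0.54]
0.03 [ 0.11  1.23  1.12  0.66 -0.73  1.99 -2.52]
0.03 [ 0.1   1.08  0.87  0.83 -0.54  1.79  0.58]
0.06 [ 0.22  1.18  0.78  0.51 -0.49  2.03  0.48]
0.06 [ 0.26  1.15  0.57  0.5  -0.31  2.01 -2.71]
0.06 [ 0.14  1.1   0.87  0.71 -0.55  1.88  0.56]
0.1 None
0.1 None
0.1 [ 0.21  1.13  0.85  0.5  -0.57  2.01  0.49]
0.14 None
0.14 None
0.14 None
[ 0.1193702   1.15406321  0.86188649  0.77968489 -0.51589234  1.8554195
  0.57306147]
```

View pics/m5.png

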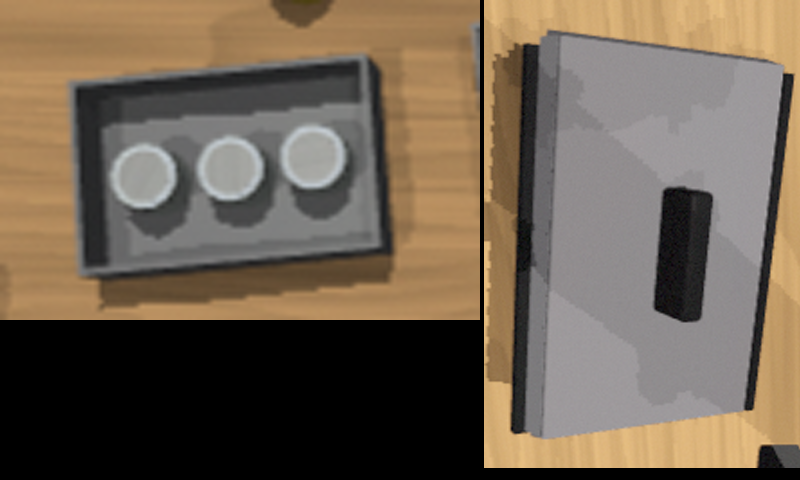

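The left crop shows all three tins standing in the round-only box, properly spaced. In the right crop, the fin top at (692,190)–(681,319) agrees with the fitted pose within about 2 px. Refitting with all the points, then grasping and lifting.

```bash
python3 - <<'E'
from h import *
im=get_image("wrist")
L=[(-.071,.106,-.020),(.071,.106,-.020),(.071,-.106,-.020),(-.071,-.106,-.020),(-.007,.035,.012),(.007,.035,.012),(.007,-.035,.012),(-.007,-.035,.012)]
p,e=fitlid(im,L,np.array([(302.2,68.5),(427,86.5),(406,277.5),(293,293),(375.6,155.6),(386.1,157.2),(380,228.3),(369.4,227.2)])); print(p,e)
np.save("lid.npy",p); z=Ro.from_euler('ZY',[p[3],TL]).as_matrix()[:,2]; r=rot(p[3],TL)
gripper_to(.05)
tgt=p[:3]-.002*z
movep(tgt+.048*z,r); print(read_q().round(2))
print(move_straight(tgt,.06,max_force=8)); print(read_ee_pos()-tgt,read_force())
im=get_image("wrist"); save(im,"w6.png")
print(w2p(im,lidpts(p,L)).round(), read_time_s())
E
```

```text
[ 0.58581867 -0.30789492  0.08007017 -0.13754121] 2.000406562961757
[ 0.19  1.18  0.84  0.55 -0.53  2.01  0.51]
False
[ 4.03668057e-04 -8.96423806e-05  7.91181810e-04] [0.26752602 0.07303362 0.2314403 ]
[[105.   1.]
 [546.   1.]
 [479. 518.]
 [170. 518.]
 [301. 239.]
 [350. 240.]
 [346. 441.]
 [304. 441.]] 16.6
```

View pics/w6.png

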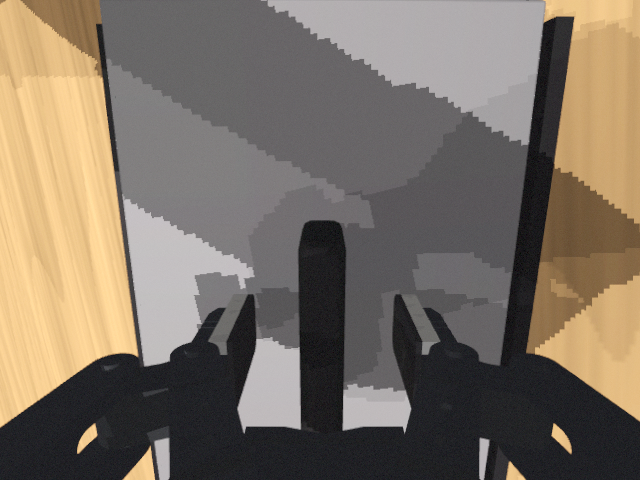

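The fin (x≈299–346) is centred between the fingers and the plate edge lies where predicted. Gripping, lifting and carrying it over the box.

```bash
python3 - <<'E'
from h import *
p=np.load("lid.npy"); cx,cy,yaw=np.load("box.npy")
gripper_to(.005,70); print("w",read_width()); a=read_ee_pos(); 
move_straight(a+[0,0,.02],.06)
move_straight(a+[-.02,0,.12],.1,rot=rot(p[3])); print("w",read_width(),read_force())
movep((cx,cy,.2),rot(yaw)); print("w",read_width(),read_ee_pos(),read_q().round(2))
im=get_image("wrist"); save(im,"w7.png")
P=[(-.071,.106),(.071,.106),(0,.106),(-.007,.035),(.007,.035)]; H=[-.018-.004]*3+[.010]*2
R=Ro.from_euler('z',yaw).as_matrix(); e=read_ee_pos()
print(w2p(im,[e+R@[x,y,h] for (x,y),h in zip(P,H)]).round(1)," box",w2p(im,[np.r_[cx,cy,.066]+R@[x,.1,0] for x in(-.065,.065)]),read_time_s())
E
```

```text
w 0.012548598674918013
w 0.012540871784335706 [ 0.25978509  0.34890155 -2.38865185]
w 0.012702886474493729 [0.56655445 0.27862831 0.20024136] [-1.03  0.64  0.92  1.36 -0.5   1.38 -0.02]
[[111.1   5.3]
 [541.1   4.2]
 [326.    3.5]
 [303.3 237.3]
 [350.2 237.2]]  box [[213.94825037  64.90520806]
 [434.35417173  64.36512111]] 20.825
```

View pics/w7.png

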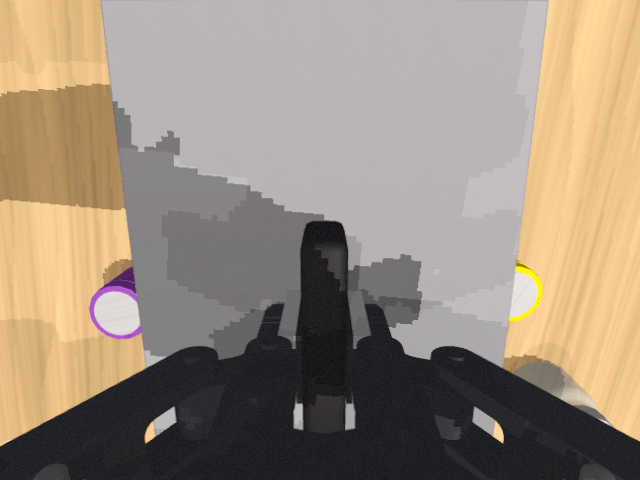

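The lid is held level and its edges frame symmetrically ((102,0) and (548,0)), with the fin centred at x≈324. Lowering gently onto the rim.

```bash
python3 - <<'E'
from h import *
cx,cy,yaw=np.load("box.npy"); r=rot(yaw)
move_straight((cx,cy,.115),.1,rot=r); sleep(.2); print(read_ee_pos()-[cx,cy,0])
f0=read_force(); print(move_straight((cx,cy,.082),.025,max_force=5)); sleep(.2)
print(read_ee_pos(),read_force()-f0,read_wrist_torque(),read_width(),read_time_s())
im=get_image("scene"); cv2.imwrite("pics/s8.png",cv2.resize(im["pixels"][220:380,300:500],None,fx=3.6,fy=3.6,interpolation=cv2.INTER_CUBIC)[:,:,::-1])
E
```

```text
[0.00050223 0.00012506 0.11579898]
True
[0.56559472 0.28085608 0.08392784] [0.2549731  1.04616232 7.53941738] [ 0.0048762  -0.02102457  0.02802511] 0.012996654619495783 23.3583
```

View pics/s8.png

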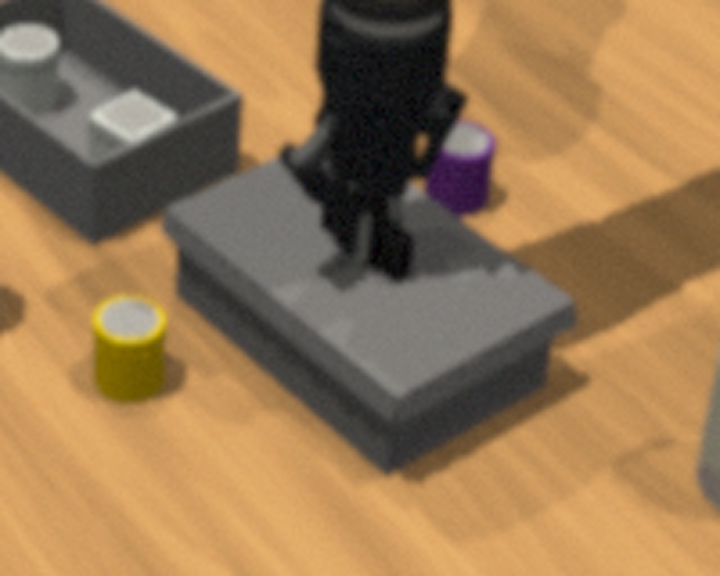

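The lid covers the box evenly, contact came at the expected height, and the moment is almost nil. I'll release, retreat and check.

```bash
python3 - <<'E'
from h import *
cx,cy,yaw=np.load("box.npy")
gripper_to(.04); p=read_ee_pos(); move_straight((p[0],p[1],.25),.15); movep((.45,.0,.35),rot(yaw)); sleep(.3)
im=get_image("scene"); R=Ro.from_euler('z',yaw).as_matrix()
o=cv2.resize(im["pixels"][240:360,330:470],None,fx=5,fy=5,interpolation=cv2.INTER_CUBIC)
q=w2p(im,[np.r_[cx,cy,.07]+R@[x,y,0] for x in(-.071,.071) for y in(-.106,.106)])
for u,v in q: cv2.circle(o,(int((u-330)*5),int((v-240)*5)),4,(255,0,0),1)
cv2.imwrite("pics/s9.png",o[:,:,::-1]); print(read_time_s())
E
```

```text
26.6083
```

View pics/s9.png

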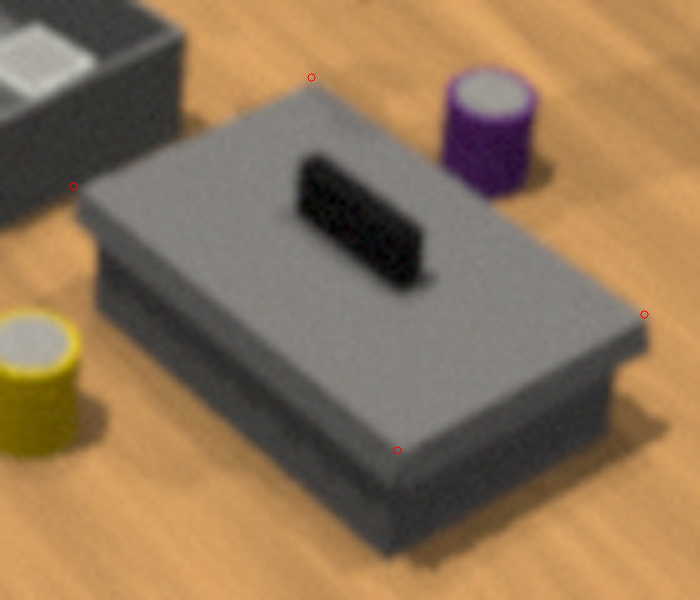

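The four seated-lid corner predictions (red circles) sit about 1 px from the real corners, all round. The lid is level and seated, so I'll hand the job in.

```bash
python3 -c "
from bench import *
print(close_job())"
```

```text
the job is handed in; nothing more can be done
None
```

The loose round tin stands upright in the gap of the round-only box, and the stand's lid is seated level on that box; the other box is still open, and I handed the job in at about 27 s, with no verdict returned.

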